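# Hold a beam enclosure's inspection flap open at the mark

## Task

Open the beam enclosure for inspection: first press the red paddle of its hold-down lever all the way down so that the nose lets go of the flap, then take the flap by its black bar handle and swing it up until its black pointer lines up with the red mark on the white quadrant. Finish while still holding the flap there with the gripper, for it falls shut if let go; leave the red mark where it is set, the lever down, and the tape roll, lens post and screw tin undisturbed.

Things in the scene. Friction and masses are not known exactly. Their poses are not given: they have to be found in the camera images.
- enclosure: Dark steel box bolted to the table, 160 (x) x 170 (y) x 90 mm high, its top closed by a hinged flap. Origin: centre of its underside on the table; z up; -x is its front (about toward the robot), -y is the side where the flap lifts and where the lever sits. The flap's hinge axis is parallel to x through y = +88 mm, z = 95 mm of this frame. It does not move during the job.
- flap: Aluminium flap with amber window, 160 x 175 x 8 mm, about 0.4 kg. Origin on the hinge axis (its +y side); axes as the enclosure's when shut (level), when it reaches to y = -175 mm. It turns about its -x axis, 0 to 1.45 rad: the -y edge and handle rise and go over toward +y. It swings freely and always falls shut by its weight (about 2 N at the handle).
- flap_handle (a point): Centre of the black bar handle, a round bar 12 mm thick parallel to the hinge, on two posts with 74 mm clear between them. In the flap's frame at x +30, y -155, z +45 mm: 41 mm above the flap's face, 140 mm above the table when shut. Pinch it from above, fingers closing along the enclosure's y; it may turn between the fingers.
- flap_pointer (a point): Tip of the black pointer that is fixed to the front side of the flap and sweeps over the quadrant: in the flap's frame at x -92.5, y -110, z 0 mm, i.e. 110 mm from the hinge axis.
- mark_tip (a point): Inner tip of the small red mark (22 mm long) clipped on the rim of the white quadrant at the enclosure's front. Pointer tip and mark tip coincide at the marked flap angle a (0.55 to 1.0 rad above level). In the enclosure's frame: x -92.5, y 88 - 110 cos(a), z 95 + 110 sin(a) mm. It sits by friction and can be knocked out of place.
- latch (a joint): Angle of the hold-down lever, rad. 0: closed, its nose lies over the flap's edge and the red paddle slopes up and outward (to the enclosure's -y) by 0.6 rad; 0.87: stop, paddle pressed down (0.27 rad below level), flap free. It stays where it is left (friction; about 2 to 3 N on the paddle moves it).
- latch_paddle (a point): Centre of the upper face of the lever's red paddle, 24 mm wide along x, 28 mm long, 10 mm thick. Closed, in the enclosure's frame at x -50, y -139, z +123 mm; at the stop about x -50, y -150, z +79 mm. Press it down from above with closed fingers.
- latch_pivot (a point): The lever's pivot axis (parallel to the enclosure's x), at x -50, y -97, z +88 mm of the enclosure's frame; the paddle's centre is 54 mm from it.
- tape_roll: Roll of beige tape lying flat, 69 mm in diameter, 19 mm high; bystander. Origin: centre of its underside.
- lens_post: Lens on a black post, 48 x 38 x 112 mm, standing; bystander. Origin: centre of its underside.
- screw_tin: Round tin of screws, 63 mm in diameter, 20 mm high; bystander in front of the enclosure. Origin: centre of its underside.

How it is judged:
By the outcome, as a careful person would: the job done as asked, in the order asked, and still so for the second after the job is handed in, while the arm keeps its last pose, push and grip.
It also fails if it takes over 42 s, if anything falls off the work surface, if the arm or the gripper's body presses on something with over 40 N, if the wrist force passes 120 N, or if a joint passes its speed limit or range.

## Robot

A 6-joint arm with a two-finger parallel gripper is mounted at the origin on a cart in front of the work surface, level with it; the furniture and walls round the work are solid. World frame = base frame: x ahead of the robot, y to its left, z up, the work surface at z = 0. Lengths are in m, angles in rad, forces in N, time in s.
With the tool pointing down it reaches from about 0.35 to 0.775 m from the base axis. Payload 5.5 kg.
Tool frame: the origin (TCP) lies at the very end of the fingers, on their centre line; the grasp point (between the pads) lies 19 mm behind it; z points along the fingers, y is the line along which they close (so a half turn about z gives the same grasp; the last joint's range is limited). The gripper opens to 85 mm and grips with 20 to 120 N. Pads are 22 mm wide; open, the fingers measure 114 mm over their backs; the gripper's body (76 mm by 85 mm) begins 54 mm behind the grasp point. The pads swing forward as they close: fully open they stand 13 mm farther back than shut.
Start: joints at [1.073, 0.313, 0.046, 1.304, 0, 1.431], TCP at [0.201, 0.539, 0.231] pointing down, gripper open.
Joint ranges: [-2.76, 2.76], [-0.86, 1.69], [-1.03, 1.26], [-2.2, 2.34], [-1.47, 1.5], [-3.14, 3.14]. Speed limits (rad/s): [2.57, 2.57, 3.14, 3.14, 3.14, 3.14].

## Interface

Orientations are given as a unit quaternion [w, x, y, z].
In Python, from workcell import env, viewer, nets gives the robot as it stands. The module is installed in compiled form; this text tells all that it offers.
- The arm moves only by the shell command python3 -m creep 'ROWS' [OPENING] [FORCE]. ROWS is a JSON list of rows, 1 to 8 of them, each of 6 numbers: dx, dy, dz in m, then a rotation vector rx, ry, rz in rad; each row is the pose to reach, as a shift and turn from the pose commanded when the command began, along the tool's axes at that moment; what a row does not reach only later rows make up. A row lasts 1/8 s, in which the tool goes at most 0.0625 m and 0.188 rad, less where a joint would pass 70% of its speed; a pose out of reach is approached as far as the arm can. OPENING is the finger opening in m, set as the command begins (- or left out keeps the last). The fingers move at their own pace and stop on an object; FORCE is the grip in N (left out, the last holds). Time passes only in rows, so rows that do not move let the fingers close. It prints the time, the measured TCP pose, the force, the opening and the grip force at its end.
- env.get_state(): the state, without advancing time (a new reading comes with each control period).
- viewer.read_camera(name): name is "scene" or "top" or "wrist"; returns a dict with "image" (420x560x3 uint8, red, green, blue), "K" (3x3 intrinsics, pixels), "R" (3x3) and "t" (3): a world point X has camera coordinates R X + t. Camera axes: x right, y down, z forward; pixel columns grow to the right and rows downward; lengths in m; the calibration is good to about 2 mm. A picture is of the moment at which its call begins. There is no depth.
- env.hand_in(): hands the job in; it is judged then, once.
Trained networks look in a picture, given as the dict that the camera call returned (one of the last four; its "shot" number tells which), for a name from the list of things; names that differ only in an ending like _2 or _b are one class to them, and where a whole thing is asked for, a point or a joint stands for the part that bears it (a point fixed in the world has none). Each returns a list of dicts, best first, with "confidence" (0 to 1); they miss things now and then, are a little off and sometimes report something else, mostly with a low value. They report only what shows in the picture. A call takes as long as a camera call.
- nets.outline_of(label, picture): "region" (420x560 bool, what is visible of it) and "box" ([left, top, right, bottom] in pixels, round what is visible of it).
The state is a dict: "clock": time; "joint_pos": joint angles; "qvel": joint speeds; "tau": joint torques, N m; "tcp_pos": TCP position; "orientation": TCP orientation; "wrist_force": force on the tool from outside, world axes, zero at the start; "ft_torque": the same for the moment, N m; "finger_gap": finger opening in m; "grip_force": force on a finger pad.
Only numpy, scipy, OpenCV 4.12 (cv2) and the standard library are available. Lean on these libraries where they do the work, as an engineer would, in place of code of your own. Each camera call takes 0.05 s, during which the arm holds its last target. There are 200 camera calls.

## Working session

There is one attempt and no reset: what is moved stays moved. The work goes in short steps, Python scripts to look and compute and a shell command to move; the robot and the scene stay as the last step left them, time stands still between calls to the robot, and variables do not carry over. Pictures are saved under pics/ and viewed, at most 10 in all, crops included, and the job is handed in when it is done.

```bash
mkdir -p pics; cat > h.py <<'E'
import numpy as np, cv2
from workcell import env, viewer, nets
E
python3 - <<'E'
from h import *
s=env.get_state()
print({k:np.round(v,4) for k,v in s.items()})
ims=[]
for n in ("scene","top"):
    p=viewer.read_camera(n); ims.append(p["image"])
    print(n,p["K"].round(1).tolist(),p["R"].round(4).tolist(),p["t"].round(4).tolist())
    for l in ("enclosure","flap","flap_handle","latch_paddle","mark_tip","flap_pointer","tape_roll","lens_post","screw_tin"):
        try:
            for d in nets.outline_of(l,p)[:2]:
                m=d["region"]; ys,xs=np.nonzero(m); print(l,round(d["confidence"],2),np.round(d["box"]),len(xs),xs.mean().round(1),ys.mean().round(1))
        except Exception as e: print(l,e)
    cv2.imwrite(f"pics/{n}0.png",cv2.resize(p["image"][...,::-1],(800,600),interpolation=cv2.INTER_CUBIC))
E
```

```text
{'clock': np.float64(0.0), 'joint_pos': array([ 1.0734,  0.314 ,  0.045 ,  1.3036, -0.    ,  1.4312]), 'qvel': array([ 0.0026, -0.001 ,  0.0009,  0.0012,  0.0007, -0.    ]), 'tau': array([-1.00000e-04, -4.80629e+01,  2.98533e+01,  1.94000e-02,
       -4.00000e-04,  0.00000e+00]), 'tcp_pos': array([0.2011, 0.5381, 0.2304]), 'orientation': array([-3.000e-04,  1.779e-01,  9.840e-01, -9.000e-04]), 'wrist_force': array([-0.4127,  0.0345,  0.4845]), 'ft_torque': array([ 0.0235, -0.0273, -0.0114]), 'grip_force': np.float64(0.0), 'finger_gap': np.float64(0.0852)}
scene [[387.0, 0.0, 275.4], [0.0, 387.0, 209.3], [0.0, 0.0, 1.0]] [[-0.4066, -0.9136, 0.0018], [-0.6254, 0.2769, -0.7295], [0.666, -0.2978, -0.684]] [0.0714, 0.4537, 0.5227]
enclosure 0.79 [228. 163. 348. 272.] 6950 278.1 221.8
enclosure 0.38 [285. 206. 289. 215.] 47 287.7 208.7
flap 0.78 [229. 165. 324. 241.] 3350 275.1 207.0
flap_handle 0.98 [226. 162. 325. 242.] 3423 275.0 207.2
latch_paddle 0.52 [314. 194. 347. 213.] 274 332.5 206.0
mark_tip 0.48 [288. 205. 290. 213.] 37 288.3 208.3
mark_tip 0.33 [229. 164. 325. 243.] 3398 275.3
[... 447 characters left out ...]
]
enclosure 0.96 [229. 150. 354. 246.] 7418 281.6 199.0
enclosure 0.42 [315. 220. 355. 233.] 374 338.1 227.3
flap 0.79 [232. 150. 330. 243.] 6652 281.2 195.9
flap_handle 0.96 [234. 150. 327. 242.] 6604 281.1 195.9
latch_paddle 0.63 [317. 222. 358. 235.] 303 337.7 227.7
mark_tip 0.43 [414. 234. 447. 253.] 298 426.4 240.9
flap_pointer 0.66 [231. 152. 330. 241.] 6638 281.1 195.6
flap_pointer 0.15 [317. 222. 358. 235.] 333 338.5 227.2
tape_roll 0.91 [365. 199. 394. 225.] 536 379.0 211.7
lens_post 0.84 [414. 235. 446. 252.] 288 426.8 240.2
lens_post 0.52 [232. 152. 326. 238.] 6575 280.9 195.9
screw_tin 0.86 [250. 248. 279. 278.] 588 263.4 263.6
screw_tin 0.47 [317. 221. 357. 234.] 356 338.0 227.4
```

```bash
python3 - <<'E'
import cv2
a=cv2.imread("pics/scene0.png");b=cv2.imread("pics/top0.png");s=800/560
import numpy as np
def crop(im,x0,y0,x1,y1): return cv2.resize(im[int(y0*s):int(y1*s),int(x0*s):int(x1*s)],(798,570),interpolation=cv2.INTER_CUBIC)
cv2.imwrite("pics/sc.png",crop(a,220,155,360,255)); cv2.imwrite("pics/tc.png",crop(b,225,145,365,245))
E
```

```text
(no output)
```

View pics/sc.png

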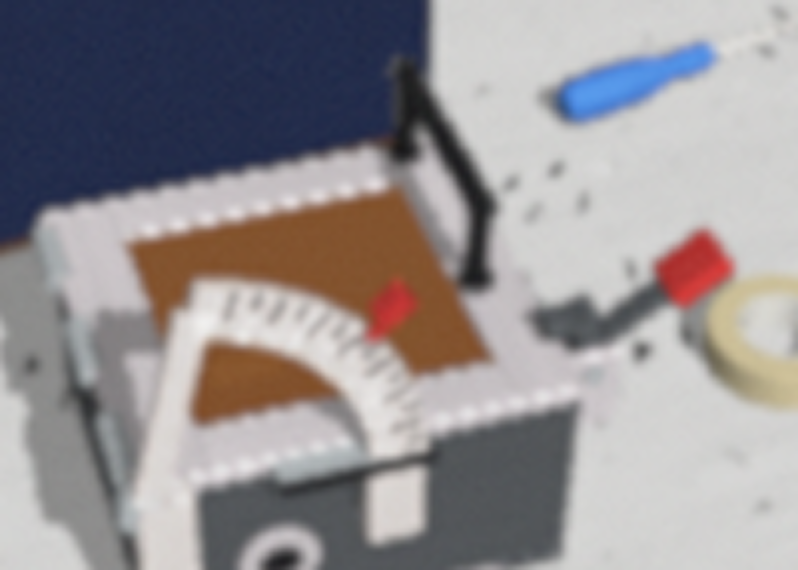

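View pics/tc.png

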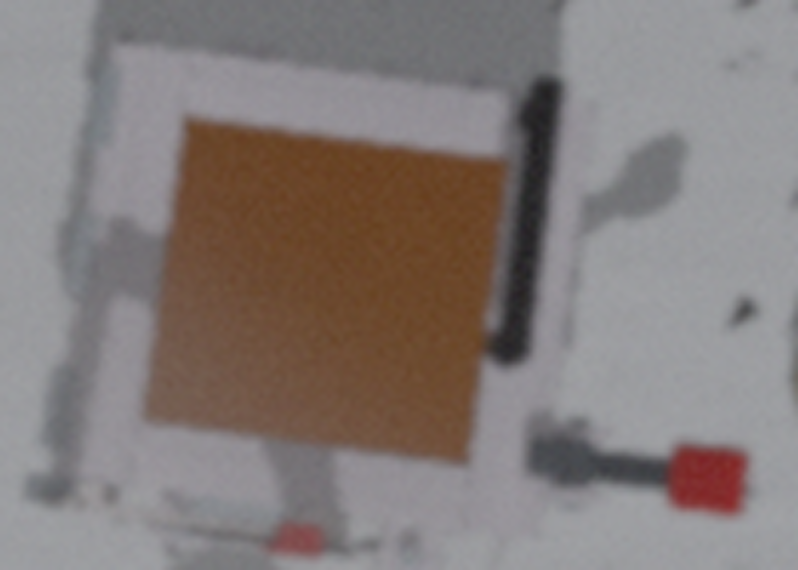

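View pics/scene0.png

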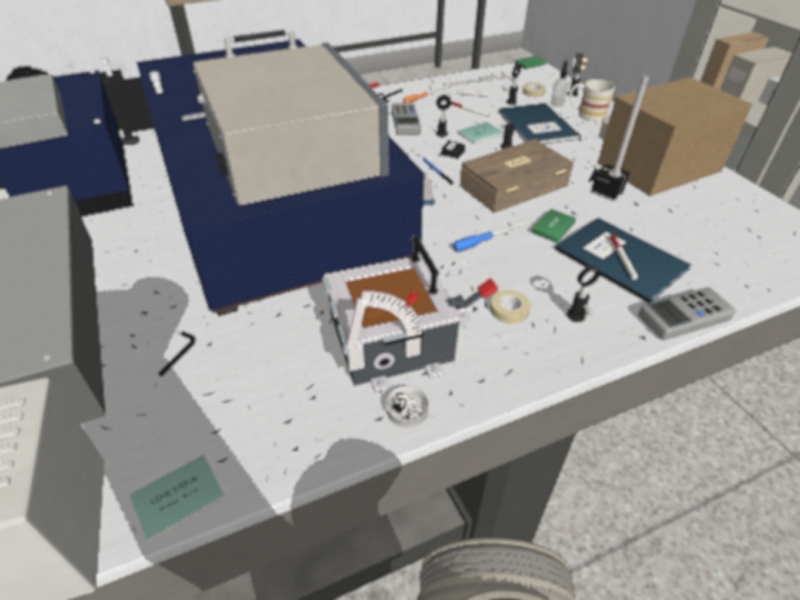

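```bash
cat >> h.py <<'E'
from scipy.optimize import least_squares
def proj(p,X):
    c=p["R"]@X+p["t"]; u=p["K"]@c; return u[:2]/u[2]
def encl2w(v,q):
    c,s=np.cos(v[2]),np.sin(v[2]); return np.array([v[0]+c*q[0]-s*q[1],v[1]+s*q[0]+c*q[1],q[2]])
E
python3 - <<'E'
from h import *
P={n:viewer.read_camera(n) for n in("scene","top")}
S=lambda x,y:(220+x/5.7,155+y/5.7); T=lambda x,y:(225+x/5.7,145+y/5.7)
H=[.03,-.067,.140];PD=[-.05,-.139,.123];PT=[-.0925,-.022,.095];C=[-.08,-.087,.099]
obs=[("scene",S(444,142),H),("scene",S(693,268),PD),("scene",S(435,455),PT),("scene",S(580,390),C),
("top",T(526,220),H),("top",T(708,478),PD),("top",T(378,543),PT)]
mk=[("scene",S(370,335))]
def f(v):
    r=[proj(P[n],encl2w(v,np.array(q)))-uv for n,uv,q in obs]
    a=v[3]; m=np.array([-.0925,.088-.11*np.cos(a),.095+.11*np.sin(a)])
    r+=[proj(P[n],encl2w(v,m))-uv for n,uv in mk]
    return np.concatenate(r)
o=least_squares(f,[.5,.0,0,.75],loss="soft_l1")
print(o.x.round(4)); print(f(o.x).reshape(-1,2).round(1))
for n in P:
    for a in(.5,1.,):pass
for k,q in dict(H=H,PD=PD,PT=PT,PDlow=[-.05,-.15,.079]).items(): print(k,encl2w(o.x,q).round(4))
m=o.x
print("top px mark tip",proj(P["top"],encl2w(m,[-.0925,.088-.11*np.cos(m[3]),.095+.11*np.sin(m[3])])))
# bystanders rough on z
def ray(p,uv,z):
    d=p["R"].T@np.linalg.solve(p["K"],[*uv,1]);c=-p["R"].T@p["t"];return c+d*(z-c[2])/d[2]
print(ray(P["top"],(379,211.7),.019),ray(P["top"],(263.4,263.6),.02),ray(P["scene"],(284.7,284.4),.02), ray(P["scene"],(407,228),0))
# box beside enclosure: bottom corner in scene0 at (213,307)/1.4286 and right (420,262)
for uv in((213,307),(421,265)): print(ray(P["scene"],(uv[0]/1.4286,uv[1]/1.4286),0))
im=P["top"]["image"]; cv2.imwrite("pics/top1.png",cv2.resize(im[...,::-1],(800,600)))
E
```

```text
[ 0.547  -0.1604 -0.1188  0.7002]
[[ 0.  -0.7]
 [-0.7 -0.8]
 [ 0.1  0.3]
 [ 1.4 -0.2]
 [ 0.9 -0.4]
 [-1.4  0.2]
 [-4.9  1.2]
 [ 0.4 -0.6]]
H [ 0.5689 -0.2305  0.14  ]
PD [ 0.4809 -0.2925  0.123 ]
PT [ 0.4526 -0.1713  0.095 ]
PDlow [ 0.4796 -0.3034  0.079 ]
top px mark tip [272.92695632 240.30027541]
[ 0.52266721 -0.37683486  0.019     ] [ 0.40103267 -0.12186573  0.02      ] [ 0.39776196 -0.12021164  0.02      ] [ 0.44127629 -0.47495573  0.        ]
[0.74678761 0.09952078 0.        ]
[ 0.70181187 -0.29310942  0.        ]
```

View pics/top1.png

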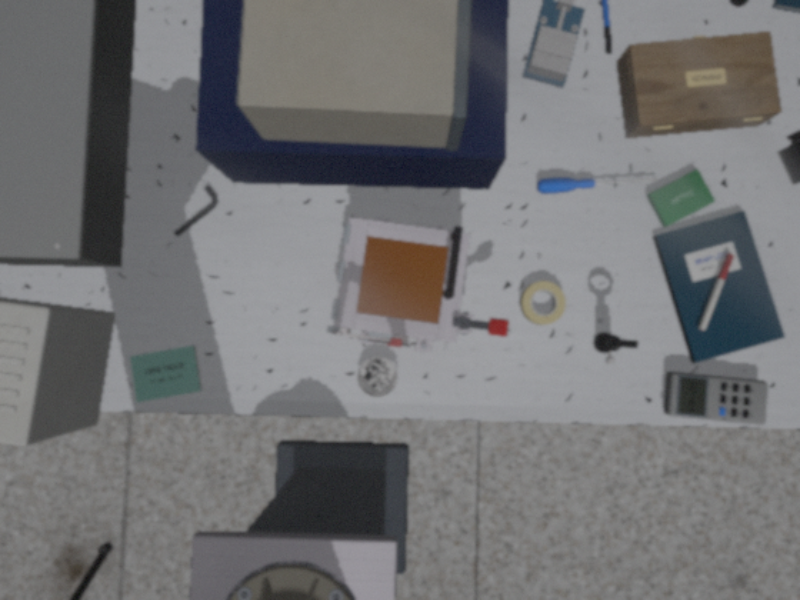

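The enclosure fits at about (0.547, -0.160), yaw -0.119, with mark angle about 0.70, and residuals are around 1 px. In the pictures the handle is at scene (298,180), the paddle at (342,202) and the mark tip at (285,214). Next I lift, turn and travel to above the paddle.

```bash
python3 -m creep '[[0,0,-0.06,0,0,-0.12],[0,0,-0.1,0,0,-0.239]]' 0.0 40 && python3 -m creep '[[-0.03,-0.05,0,0,0,0],[-0.06,-0.1,0,0,0,0],[-0.093,-0.147,0,0,0,0],[-0.124,-0.196,0,0,0,0],[-0.155,-0.245,0,0,0,0],[-0.186,-0.294,0,0,0,0],[-0.217,-0.343,0,0,0,0],[-0.247,-0.391,0,0,0,0]]' && python3 -m creep '[[-0.016,-0.05,0,0,0,0],[-0.032,-0.1,0,0,0,0],[-0.048,-0.15,0,0,0,0],[-0.064,-0.2,0,0,0,0],[-0.08,-0.25,0,0,0,0],[-0.1,-0.31,0,0,0,0],[-0.115,-0.36,0,0,0,0],[-0.129,-0.407,0,0,0,0]]'; python3 - <<'E'
from h import *
s=env.get_state(); print(s["tcp_pos"],s["orientation"],s["joint_pos"].round(2),s["wrist_force"].round(1))
p=viewer.read_camera("wrist"); cv2.imwrite("pics/w1.png",cv2.resize(p["image"][...,::-1],(800,600)))
v=[.547,-.1604,-.1188]
for q in([.03,-.067,.14],[-.05,-.139,.123],[-.0925,-.022,.095]): print(proj(p,encl2w(v,q)).round(1)*1.4286)
E
```

```text
clock: 1.35
tcp_pos: [0.2013, 0.5384, 0.3331]
orientation: [0.0, 0.057, 0.998, 0.0]
wrist_force: [-0.3, 0.4, 0.4]
finger_gap: 0.0516
grip_force: 0.0
clock: 2.35
tcp_pos: [0.4009, 0.1193, 0.3316]
orientation: [0.001, 0.059, 0.998, 0.0]
wrist_force: [0.7, 0.6, -0.5]
finger_gap: -0.0
grip_force: 0.0
clock: 3.35
tcp_pos: [0.4802, -0.3004, 0.3312]
orientation: [0.0, 0.06, 0.998, 0.0]
wrist_force: [1.3, 0.5, -0.4]
finger_gap: -0.0003
grip_force: 0.0
[ 0.48020909 -0.30042071  0.33117306] [1.51021593e-04 5.97495887e-02 9.98213386e-01 1.77818759e-05] [-0.7   0.29  0.26  1.54  0.   -0.58] [ 1.3  0.5 -0.4]
[507.72444 370.57884]
[413.15112 262.29096]
[565.58274 199.57542]
```

View pics/w1.png

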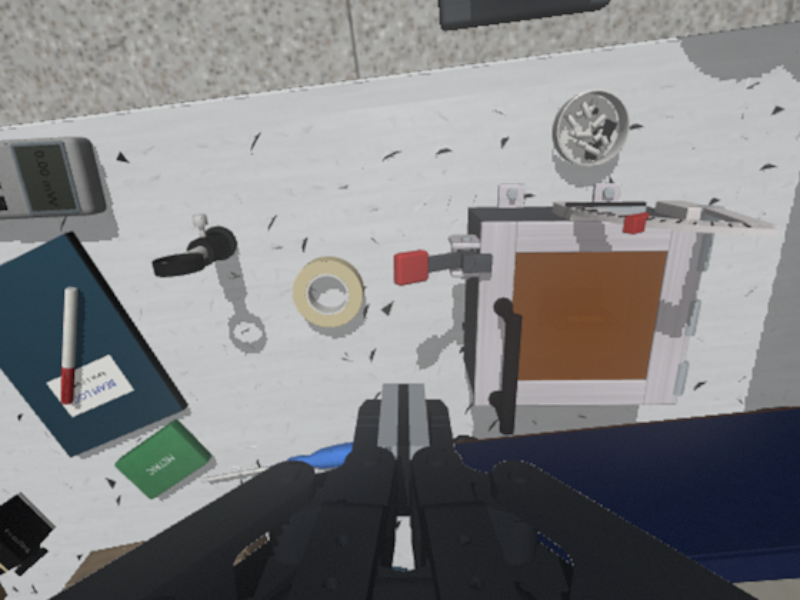

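The wrist view confirms the fit: paddle at (411,267) against a predicted (413,262), handle at (510,367) against (508,371). Now I descend and press.

```bash
python3 -m creep '[[0,0,0.06,0,0,0],[0,0,0.12,0,0,0],[0,0,0.16,0,0,0],[0,0,0.18,0,0,0],[0,0,0.19,0,0,0]]' && python3 -m creep '[[0,0,0.007,0,0,0],[0,0,0.014,0,0,0],[0,0,0.021,0,0,0],[0,0,0.028,0,0,0],[0,0,0.035,0,0,0],[0,0,0.042,0,0,0],[0,0,0.048,0,0,0],[0,0,0.052,0,0,0]]'
```

```text
clock: 4.03
tcp_pos: [0.4795, -0.2976, 0.1399]
orientation: [-0.001, 0.059, 0.998, 0.001]
wrist_force: [0.2, -0.4, -0.1]
finger_gap: 0.0002
grip_force: 0.0
clock: 5.03
tcp_pos: [0.4801, -0.2986, 0.0889]
orientation: [-0.0, 0.059, 0.998, -0.0]
wrist_force: [0.4, -1.8, 2.1]
finger_gap: 0.0001
grip_force: 1.2
```

```bash
python3 -m creep '[[0,0,0.003,0,0,0],[0,0,0.006,0,0,0],[0,0,0.006,0,0,0]]'; python3 -m creep '[[0,0,0.002,0,0,0],[0,0,0.003,0,0,0],[0,0,0.003,0,0,0]]'
```

```text
clock: 5.4
tcp_pos: [0.4801, -0.298, 0.0829]
orientation: [-0.0, 0.059, 0.998, 0.0]
wrist_force: [0.5, 0.3, -0.6]
finger_gap: 0.0
grip_force: 0.2
clock: 5.78
tcp_pos: [0.4802, -0.2979, 0.0812]
orientation: [0.0, 0.059, 0.998, 0.0]
wrist_force: [-2.2, 1.4, 8.5]
finger_gap: 0.0
grip_force: 3.7
```

```bash
python3 -m creep '[[0,0,0.002,0,0,0],[0,0,0.003,0,0,0],[0,0,0.003,0,0,0]]'; python3 -m creep '[[0,0,0,0,0,0],[0,0,0,0,0,0]]'
```

```text
clock: 6.15
tcp_pos: [0.4805, -0.2979, 0.0803]
orientation: [0.001, 0.059, 0.998, -0.0]
wrist_force: [-5.9, 3.9, 21.4]
finger_gap: 0.0002
grip_force: 10.0
clock: 6.4
tcp_pos: [0.4805, -0.2979, 0.0804]
orientation: [0.001, 0.059, 0.998, -0.0]
wrist_force: [-4.3, 3.6, 22.4]
finger_gap: 0.0
grip_force: 10.0
```

```bash
python3 -m creep '[[0,0,-0.03,0,0,0],[0,0,-0.08,0,0,0],[0,0,-0.14,0,0,0],[0,0,-0.17,0,0,0],[-0.04,0.04,-0.17,0,0,0],[-0.079,0.078,-0.17,0,0,0],[-0.079,0.078,-0.17,0,0,0]]' 0.05; python3 - <<'E'
from h import *
v=[.547,-.1604,-.1188]
s=env.get_state(); print(s["tcp_pos"], encl2w(v,[.03,-.067,.14]))
for n in("scene","wrist"):
    p=viewer.read_camera(n)
    im=p["image"]
    if n=="scene": im=cv2.resize(im[140:290,210:410],(800,600),interpolation=cv2.INTER_CUBIC)
    else:
        for q in([.03,-.067,.14],[-.05,-.15,.079],[-.0925,-.022,.095]): print(proj(p,encl2w(v,q)).round(1)*1.4286)
        im=cv2.resize(im,(800,600))
    cv2.imwrite(f"pics/{n}2.png",im[...,::-1])
E
```

```text
clock: 7.28
tcp_pos: [0.5698, -0.2274, 0.2463]
orientation: [-0.0, 0.057, 0.998, 0.001]
wrist_force: [-0.5, -0.7, -0.1]
finger_gap: 0.05
grip_force: 0.0
[ 0.56982812 -0.22737636  0.24630662] [ 0.56884766 -0.23048338  0.14      ]
[398.5794 307.149 ]
[262.8624 150.003 ]
[481.4382   69.71568]
```

View pics/wrist2.png

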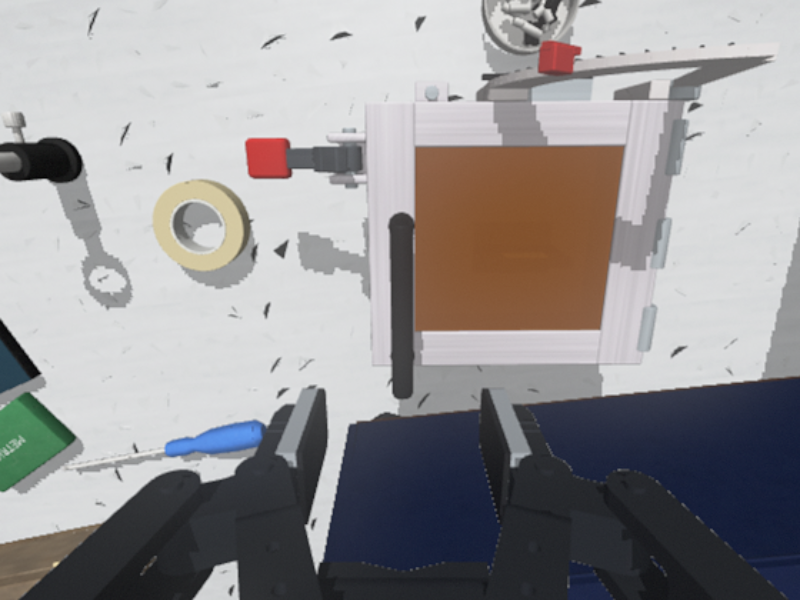

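View pics/scene2.png

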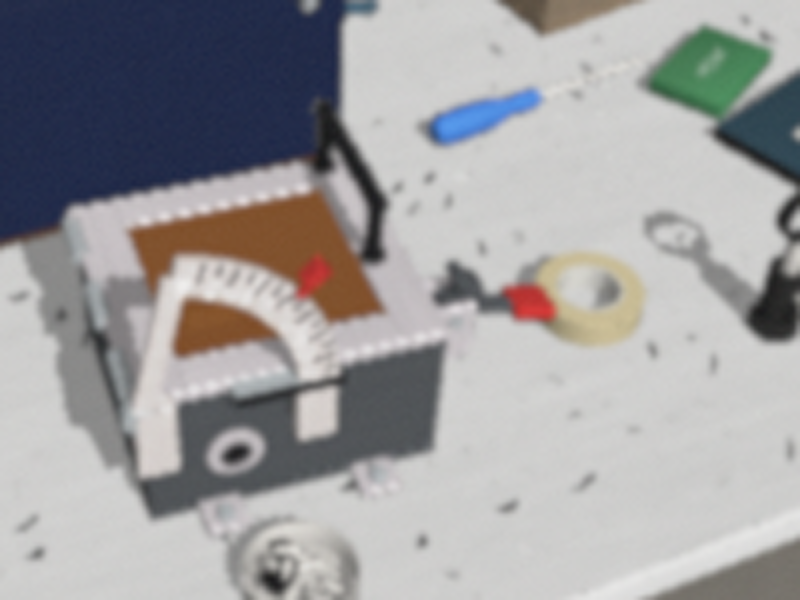

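The lever is down (paddle at scene crop (528,302)). The handle's middle, at wrist (401,306), is centred between the fingers at (402). I descend and pinch.

```bash
python3 -m creep '[[0,-0.001,0.05,0,0,0],[0,-0.001,0.09,0,0,0],[0,-0.001,0.115,0,0,0],[0,-0.001,0.124,0,0,0],[0,-0.001,0.124,0,0,0]]' && python3 -m creep '[[0,0,0,0,0,0],[0,0,0,0,0,0],[0,0,0,0,0,0],[0,0,0,0,0,0],[0,0,0,0,0,0]]' 0.0 50; python3 - <<'E'
from h import *
v=[.547,-.1604,-.1188]
for a in np.arange(0,.76,.1): print(round(a,1),np.round([-.155*np.cos(a)+.045*np.sin(a)+.155,.155*np.sin(a)+.045*np.cos(a)-.045],4))
s=env.get_state(); print(s["tcp_pos"],s["orientation"])
E
```

```text
clock: 8.0
tcp_pos: [0.567, -0.2318, 0.1233]
orientation: [-0.0, 0.06, 0.998, 0.0]
wrist_force: [-0.2, 0.1, 1.1]
finger_gap: 0.0501
grip_force: 0.0
clock: 8.62
tcp_pos: [0.5688, -0.2294, 0.1248]
orientation: [0.001, 0.058, 0.998, 0.001]
wrist_force: [1.4, 6.1, 4.0]
finger_gap: 0.0103
grip_force: 48.8
0.0 [0. 0.]
0.1 [0.0053 0.0152]
0.2 [0.012  0.0299]
0.3 [0.0202 0.0438]
0.4 [0.0298 0.0568]
0.5 [0.0405 0.0688]
0.6 [0.0525 0.0797]
0.7 [0.0654 0.0893]
[ 0.56876512 -0.22937227  0.12482728] [0.00133557 0.05841819 0.99829035 0.00138014]
```

```bash
python3 -m creep '[[0,0.0037,-0.0076,0,0,0],[0,0.0063,-0.0152,0,0,0],[0,0.0095,-0.0227,0,0,0],[0,0.013,-0.03,0,0,0],[0,0.017,-0.037,0,0,0],[0,0.021,-0.0438,0,0,0],[0,0.0258,-0.0505,0,0,0],[0,0.0308,-0.0568,0,0,0]]' && python3 -m creep '[[0,0.0053,-0.0062,0,0,0],[0,0.0107,-0.012,0,0,0],[0,0.0165,-0.0176,0,0,0],[0,0.0227,-0.0229,0,0,0],[0,0.0227,-0.0229,0,0,0],[0,0.0227,-0.0229,0,0,0]]'; python3 - <<'E'
from h import *
for n in("scene","wrist"):
    p=viewer.read_camera(n); im=p["image"]; np.savez("pics/"+n+"3.npz",**{k:p[k] for k in("image","K","R","t")})
    im=cv2.resize(im[165:255,230:350],(800,600),interpolation=cv2.INTER_CUBIC) if n=="scene" else cv2.resize(im,(800,600))
    cv2.imwrite(f"pics/{n}3.png",im[...,::-1])
E
```

```text
clock: 9.62
tcp_pos: [0.5717, -0.2017, 0.1811]
orientation: [0.0, 0.06, 0.998, -0.001]
wrist_force: [3.6, -4.1, -1.1]
finger_gap: 0.0103
grip_force: 48.7
clock: 10.38
tcp_pos: [0.5741, -0.1803, 0.2048]
orientation: [0.001, 0.06, 0.998, -0.002]
wrist_force: [0.5, -6.8, 2.5]
finger_gap: 0.0101
grip_force: 49.1
```

View pics/scene3.png

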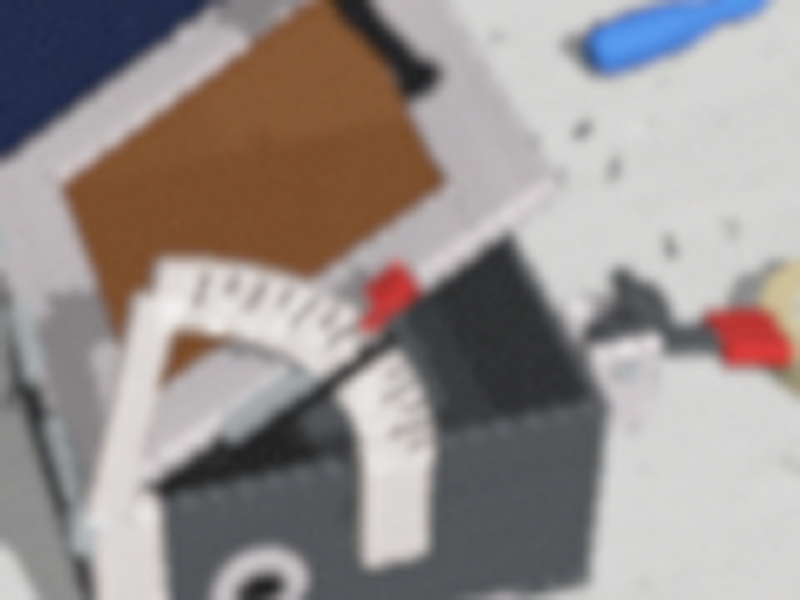

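```bash
cat >> h.py <<'E'
V=[.547,-.1604,-.1188]
def plane(p,uv,xe=-.0925):
    d=p["R"].T@np.linalg.solve(p["K"],[*uv,1]);c=-p["R"].T@p["t"]
    co,s=np.cos(V[2]),np.sin(V[2]); M=np.array([[co,s,0],[-s,co,0],[0,0,1]])
    c=M@(c-[V[0],V[1],0]); d=M@d; X=c+d*(xe-c[0])/d[0]
    y,z=.088-X[1],X[2]-.095; return round(float(np.hypot(y,z)),4),round(float(np.arctan2(z,y)),3)
E
python3 - <<'E'
from h import *
p=dict(np.load("pics/scene3.npz"))
f=lambda x,y:(230+(x+.5)/6.667-.5,165+(y+.5)/6.667-.5)
for n,a in dict(mark=(365,328),markouter=(408,268),markR=(418,300),tip=(408,333),root=(330,380)).items(): print(n,plane(p,f(*a)))
g=np.array(env.get_state()["tcp_pos"]); d=g[:2]-V[:2]; ye=-np.sin(V[2])*d[0]+np.cos(V[2])*d[1]
y,z=.088-ye,g[2]+.0175-.095
print("kin a",np.arctan2(z,y)-np.arctan2(.045,.155),np.hypot(y,z))
im=p["image"]; x=cv2.resize(im[195:235,265:319],(800,592),interpolation=cv2.INTER_CUBIC); cv2.imwrite("pics/z3.png",x[...,::-1])
E
```

```text
mark (0.1077, 0.704)
markouter (0.1308, 0.761)
markR (0.1246, 0.662)
tip (0.115, 0.589)
root (0.088, 0.623)
kin a 0.6002008443361666 0.164712405439317
```

View pics/z3.png

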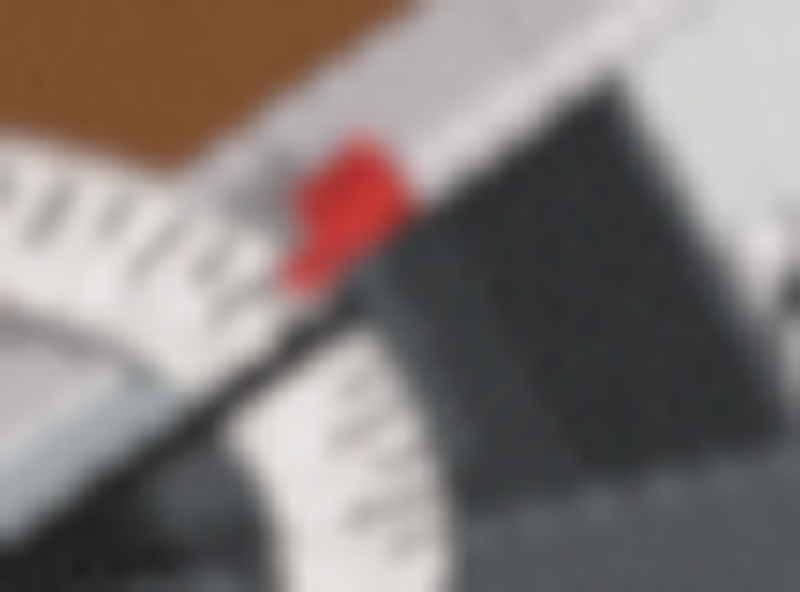

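```bash
python3 - <<'E'
from h import *
f=lambda x,y:(265+(x+.5)/14.8-.5,195+(y+.5)/14.8-.5)
p=dict(np.load("pics/scene3.npz"))
for a in((290,285),(383,167),(348,300),(285,348),(225,400),(110,470)): print(a,plane(p,f(*a)))
def red(p,box):
    x0,y0,x1,y1=box; im=p["image"][y0:y1,x0:x1].astype(float)
    w=np.clip(im[...,0]-im[...,1:].max(-1)-70,0,80); yy,xx=np.mgrid[y0:y1,x0:x1]; W=w.sum()
    return (xx*w).sum()/W,(yy*w).sum()/W
c=red(p,(278,200,300,218)); print("centroid scene",c,plane(p,c),plane(p,c,-.0955))
w=dict(np.load("pics/wrist3.npz"))
cv2.imwrite("pics/w3.png",cv2.resize(w["image"][...,::-1],(800,600)))
for a in(.6,.7,.8): print(a,proj(w,encl2w(V,[-.0925,.088-.11*np.cos(a),.095+.11*np.sin(a)])))
E
```

```text
(290, 285) (0.1075, 0.707)
(383, 167) (0.1286, 0.75)
(348, 300) (0.1108, 0.624)
(285, 348) (0.1, 0.623)
(225, 400) (0.0889, 0.61)
(110, 470) (0.0708, 0.642)
centroid scene (np.float64(288.10790190735696), np.float64(208.6850136239782)) (0.121, 0.737) (0.1222, 0.761)
0.6 [309.51917977  16.84421636]
0.7 [325.05113848  12.4360064 ]
0.8 [343.91868338   7.95173529]
```

```bash
python3 -m creep '[[0,0.0035,-0.0027,0,0,0],[0,0.007,-0.0053,0,0,0],[0,0.0106,-0.0079,0,0,0],[0,0.0142,-0.0105,0,0,0],[0,0.0142,-0.0105,0,0,0],[0,0.0142,-0.0105,0,0,0]]'; python3 - <<'E'
from h import *
w=viewer.read_camera("wrist"); p=viewer.read_camera("scene"); t=viewer.read_camera("top")
ims=[cv2.resize(p["image"][195:235,265:319],(800,592),interpolation=cv2.INTER_CUBIC)[:,:540],cv2.resize(w["image"][0:140,230:420],(260,192))]
o=np.full((592,800,3),90,np.uint8); o[:,:540]=ims[0]; o[:192,540:]=ims[1]
b=cv2.resize(t["image"][225:250,255:300],(260,145),interpolation=cv2.INTER_CUBIC); o[250:395,540:]=b
cv2.imwrite("pics/z4.png",o[...,::-1]); np.savez("pics/s4.npz",**{k:p[k] for k in("image","K","R","t")})
E
```

```text
clock: 11.22
tcp_pos: [0.5756, -0.1667, 0.216]
orientation: [0.001, 0.06, 0.998, -0.003]
wrist_force: [-0.1, -7.9, 6.4]
finger_gap: 0.0101
grip_force: 49.0
```

View pics/z4.png

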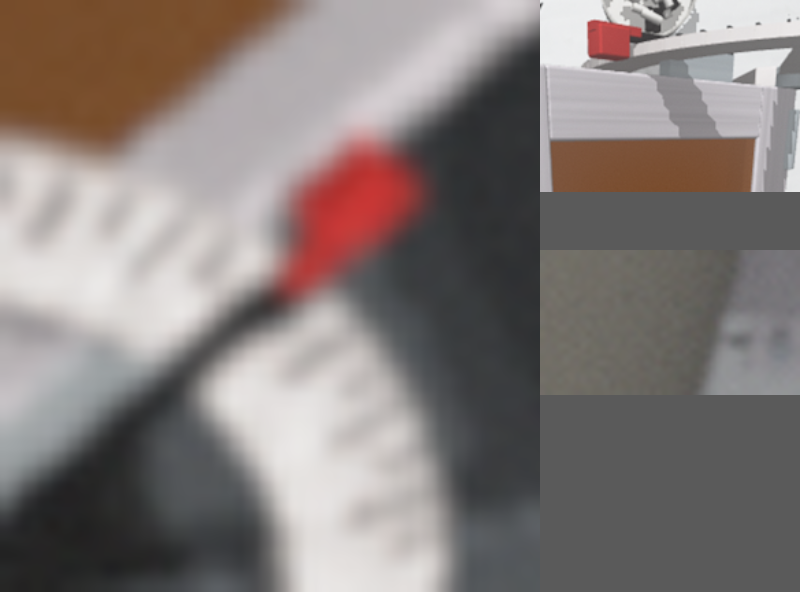

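The picture shows the pointer running into the mark's tip at about crop (285,290). I'll check it numerically with a polar unwrap in the quadrant plane.

```bash
cat > polar.py <<'E'
from h import *
def run(p):
    A=np.arange(.45,.95,.005); R=np.arange(.086,.136,.003)
    for r in R:
        uv=np.array([proj(p,encl2w(V,[-.0925,.088-r*np.cos(a),.095+r*np.sin(a)])) for a in A],np.float32)
        c=cv2.remap(p["image"],uv[:,0].reshape(1,-1),uv[:,1].reshape(1,-1),cv2.INTER_LINEAR)[0].astype(float)
        red=np.clip(c[:,0]-c[:,1:].max(1)-50,0,100); g=c.max(1); k=(A>.55)&(A<.85)
        dk=np.clip(130-g,0,130)*k
        print(r.round(3),"red %.3f (%d)"%((A*red).sum()/max(red.sum(),1e-6),red.sum()),"dark %.3f (%d)"%((A*dk).sum()/max(dk.sum(),1e-6),dk.sum()),"min@%.3f %d"%(A[k][g[k].argmin()],g[k].min()))
E
python3 - <<'E'
from polar import *
run(dict(np.load("pics/scene3.npz")));print();run(dict(np.load("pics/s4.npz")))
s=env.get_state();print(s["tcp_pos"],s["clock"])
E
```

```text
0.086 red 0.000 (0) dark 0.601 (777) min@0.595 70
0.089 red 0.000 (0) dark 0.608 (406) min@0.600 87
0.092 red 0.000 (0) dark 0.610 (334) min@0.610 89
0.095 red 0.000 (0) dark 0.609 (264) min@0.605 92
0.098 red 0.000 (0) dark 0.608 (234) min@0.605 95
0.101 red 0.000 (0) dark 0.615 (411) min@0.610 82
0.104 red 0.000 (0) dark 0.617 (451) min@0.615 79
0.107 red 0.703 (9) dark 0.611 (471) min@0.610 82
0.11 red 0.706 (449) dark 0.606 (820) min@0.615 68
0.113 red 0.712 (630) dark 0.605 (969) min@0.605 80
0.116 red 0.725 (1059) dark 0.603 (1101) min@0.560 72
0.119 red 0.737 (1690) dark 0.604 (1347) min@0.555 62
0.122 red 0.739 (1851) dark 0.606 (1451) min@0.615 61
0.125 red 0.741 (1691) dark 0.607 (1513) min@0.555 57
0.128 red 0.757 (908) dark 0.604 (1552) min@0.555 53
0.131 red 0.786 (7) dark 0.603 (1577) min@0.565 50
0.134 red 0.000 (0) dark 0.603 (1577) min@0.600 49

0.086 red 0.000 (0) dark 0.699 (892) min@0.705 68
0.089 red 0.000 (0) dark 0.712 (445) min@0.715 81
0.092 red 0.000 (0) dark 0.716 (289) min@0.720 90
0.095 red 0.000 (0) dark 0.716 (252) min@0.720 95
0.098 red 0.000 (0) dark 0.714 (346) min@0.715 88
0.101 red 0.000 (0) dark 0.709 (530) min@0.705 73
0.104 red 0.000 (0) dark 0.704 (432) min@0.705 78
0.107 red 0.704 (106) dark 0.000 (0) min@0.695 140
0.11 red 0.708 (496) dark 0.558 (2) min@0.555 129
0.113 red 0.714 (721) dark 0.602 (770) min@0.555 88
0.116 red 0.727 (1160) dark 0.602 (1079) min@0.560 73
0.119 red 0.737 (1714) dark 0.603 (1326) min@0.565 63
0.122 red 0.737 (1845) dark 0.606 (1432) min@0.630 61
0.125 red 0.738 (1737) dark 0.607 (1512) min@0.555 59
0.128 red 0.746 (1248) dark 0.612 (1779) min@0.555 53
0.131 red 0.765 (39) dark 0.634 (2484) min@0.575 50
0.134 red 0.000 (0) dark 0.650 (3054) min@0.630 49
[ 0.57563826 -0.16674613  0.21598488] 11.375
```

Mark tip reads 0.707 rad and the pointer 0.704 to 0.716, so they are aligned. The mark has not moved (0.706 before, 0.708 after). I settle briefly, check again and hand in.

```bash
python3 -m creep '[[0,0,0,0,0,0],[0,0,0,0,0,0],[0,0,0,0,0,0],[0,0,0,0,0,0]]'; python3 - <<'E'
from polar import *
run(viewer.read_camera("scene"))
print(env.hand_in())
E
```

```text
clock: 11.88
tcp_pos: [0.5756, -0.1668, 0.216]
orientation: [0.001, 0.06, 0.998, -0.003]
wrist_force: [-1.2, -8.9, 6.4]
finger_gap: 0.0099
grip_force: 49.0
0.086 red 0.000 (0) dark 0.699 (898) min@0.705 68
0.089 red 0.000 (0) dark 0.712 (443) min@0.715 81
0.092 red 0.000 (0) dark 0.716 (283) min@0.720 91
0.095 red 0.000 (0) dark 0.715 (267) min@0.720 93
0.098 red 0.000 (0) dark 0.714 (376) min@0.715 85
0.101 red 0.000 (0) dark 0.709 (527) min@0.700 75
0.104 red 0.000 (0) dark 0.704 (441) min@0.705 76
0.107 red 0.704 (113) dark 0.000 (0) min@0.695 141
0.11 red 0.708 (491) dark 0.560 (1) min@0.560 129
0.113 red 0.714 (707) dark 0.602 (764) min@0.555 89
0.116 red 0.727 (1159) dark 0.603 (1075) min@0.560 74
0.119 red 0.737 (1728) dark 0.603 (1342) min@0.570 60
0.122 red 0.737 (1843) dark 0.606 (1443) min@0.555 61
0.125 red 0.738 (1740) dark 0.607 (1524) min@0.555 58
0.128 red 0.745 (1238) dark 0.612 (1794) min@0.555 53
0.131 red 0.764 (38) dark 0.634 (2479) min@0.650 51
0.134 red 0.000 (0) dark 0.650 (3025) min@0.615 50
the job is handed in; nothing more can be done
None
```

I pressed the lever down to its stop and swung the flap up to the red mark (about 0.71 rad, within about 0.01 rad by the scene camera), then handed the job in at about 12 s with the gripper still holding it; the hand-in returned no verdict.

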